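# Index the rotary table so that the bearing comes to the pointer

## Task

Push the rotary index table, which has yellow posts to push on, round to its next catch: one position, in whichever direction brings the ball bearing to the red pointer, and leave it settled there. Do not touch the bearing or the hexagon nut; both must stay lying in their nests.

Things in the scene. Friction and masses are not known exactly. Their poses are not given: they have to be found in the camera images.
- index_base: Fixed blue base of an index table, 244 mm across. Origin on the turning axis at bench level, z up. Red pointer on its -x side, 112-144 mm from the axis, top at 57 mm. On it turns an aluminium plate, 220 mm across, top face at 64 mm, hub to 78 mm. Four yellow round posts on the plate, 14 mm thick, tops at 114 mm, centres 96 mm from the axis, at the start 45, 135, 225, 315 degrees from base x.
- index_plate (a joint): Plate angle on the base, rad, 0 at the start, counter-clockwise from above positive; turns both ways. +1.571 brings the nest on the base's +y side to the pointer, -1.571 the one on the -y side. A spring catch holds it at each quarter turn: about 5 N at a post moves it; past 45 degrees it pulls itself on into the next catch in about a second, to within 3 degrees.
- ball_bearing: Bright steel ball bearing, 42 mm across, 12 mm high, loose in a nest on the plate, on the +y or the -y side of the base. Origin: centre of its underside, on the plate's top face. The four nests are black rings (inside 50, outside 58, rim 6 mm high), centres 68 mm from the axis, half-way between the posts; at the start on the base's -x (pointer), +y, +x and -y sides.
- hex_nut: Steel hexagon nut, 22 mm across, 10 mm high, loose in the nest across the axis from the bearing's; the other two nests are empty. Origin: centre of its underside, on the plate's top face, 64 mm above the bench.

How it is judged:
At the end, for the whole second after the job is handed in: The plate rests (under 0.05 rad/s) a quarter turn from its start, within 8 degrees; the bearing lies in its nest at the pointer (within 16 mm of the nest centre along base x and y), the nut in its nest on the far side (within 26 mm); both lie flat on the plate within 5 mm in height ((value of joint index_plate between 1.4308 and 1.7108 rad or value of joint index_plate between -1.7108 and -1.4308 rad) and x of ball_bearing in the frame of index_base between -0.084 and -0.052 m and y of ball_bearing in the frame of index_base between -0.016 and 0.016 m and z of ball_bearing in the frame of index_base between 0.059 and 0.069 m and x of hex_nut in the frame of index_base between 0.042 and 0.094 m and y of hex_nut in the frame of index_base between -0.026 and 0.026 m and z of hex_nut in the frame of index_base between 0.059 and 0.069 m and velocity of joint index_plate between -0.05 and 0.05 rad/s); the robot touches nothing.
It fails at once if the robot touches the bearing (contact force between any of the fingers, the arm and ball_bearing above 1 N).
It fails at once if the robot touches the nut (contact force between any of the fingers, the arm and hex_nut above 1 N).
It also fails if it takes over 35 s, if anything falls off the work surface, if the arm or the gripper's body presses on something with over 40 N, if the wrist force passes 120 N, or if a joint passes its speed limit or range.

## Robot

A 6-joint arm with a two-finger parallel gripper is mounted at the origin on a cart in front of the work surface, level with it; the furniture and walls round the work are solid. World frame = base frame: x ahead of the robot, y to its left, z up, the work surface at z = 0. Lengths are in m, angles in rad, forces in N, time in s.
With the tool pointing down it reaches from about 0.35 to 0.85 m from the base axis. Payload 8.1 kg.
Tool frame: the origin (TCP) lies on the centre line of the jaws, within the pads' length; the fingertips stand 22 mm ahead of it and the grasp point (between the pads) lies 3 mm ahead of it; z points along the fingers, y is the line along which they close (so a half turn about z gives the same grasp; the last joint's range is limited). The gripper opens to 93 mm and grips with 3 to 60 N. Pads are 15 mm wide; open, the fingers measure 128 mm over their backs; the gripper's body (75 mm by 188 mm) begins 65 mm behind the grasp point.
Start: joints at [-1.426, 0.13, 1.488, -0, 1.523, -0.085], TCP at [0.137, -0.584, 0.241] pointing down, gripper open.
Joint ranges: [-2.96, 2.96], [-0.89, 2.26], [0.02, 2.5], [-1.34, 4.48], [0, 2.73], [-2.66, 2.66]. Speed limits (rad/s): [2.39, 2.39, 2.79, 3.14, 3.14, 3.14].

## Interface

Orientations are given as a rotation vector (axis times angle).
In Python, from plant import robot, cams, monitor, workorder gives the robot as it stands (robot), with the cameras (cams), the readings (monitor) and the job (workorder).
- The arm moves only by the tool creep_tool, called as name([rows], argument=value, ...), one row to a line, values as JSON. Schema: {"type":"object","properties":{"segments":{"type":"array","items":{"type":"object","properties":{"jaw":{"type":"number"},"trans":{"type":"array","items":{"type":"number"},"minItems":3,"maxItems":3},"yaw":{"type":"number"}},"additionalProperties":false,"required":["jaw"]},"minItems":1,"maxItems":20},"grip_force":{"type":"number"},"only":{"type":"string"},"quiet":{"type":"boolean"},"lines":{"type":"string"}},"required":["segments"],"additionalProperties":false}. segments is a list of rows, 1 to 20 of them, each an object with the fields jaw (the finger opening in m), trans (a list: dx, dy, dz in shares of the most that a row can go, 1 being 50 mm), yaw (a turn about the tool's z in normalised numbers (1 is 2 rad)); a field left out counts as zero (the opening has to be given); each row shifts and turns the commanded pose from where the row before left it, along the tool's axes as they then stand; what a row does not reach is not made up. A row lasts 1/10 s, in which the tool goes at most 0.05 m and 0.15 rad, less where a joint would pass 70% of its speed; a pose out of reach is approached as far as the arm can. The fingers move at their own pace and stop on an object; grip_force is the grip in N (left out, the last holds). Time passes only in rows, so rows that do not move let the fingers close. The tool returns the time, the measured TCP pose, the force, the opening and the grip force at its end. only (a regular expression) keeps the lines of the reply that match it, lines (a string "A,B") keeps lines A to B, and quiet returns only ok. A shift or turn number past 1, either way, is cut back to 1. Input that does not fit is refused with a message, and nothing moves.
- monitor.read_state(): the state, without advancing time (a new reading comes with each control period).
- cams.read_camera(name): name is "scene" or "side" or "wrist"; returns a dict with "image" (400x640x3 uint8, red, green, blue), "fx", "fy", "cx", "cy" (pixels), "R" (3x3) and "t" (3): a world point X has camera coordinates R X + t. Camera axes: x right, y down, z forward; pixel columns grow to the right and rows downward; lengths in m; the calibration is good to about 2 mm. A picture is of the moment at which its call begins. There is no depth.
- workorder.close_job(): hands the job in; it is judged then, once.
The state is a dict: "t": time; "q": joint angles; "dq": joint speeds; "joint_torque": joint torques, N m; "tool_pos": TCP position; "orientation": TCP orientation; "force": force on the tool from outside, world axes, zero at the start; "wrist_torque": the same for the moment, N m; "opening": finger opening in m; "gripper_force": force on a finger pad.
Only numpy, scipy, OpenCV 4.12 (cv2) and the standard library are available. Lean on these libraries where they do the work, as an engineer would, in place of code of your own. Each camera call takes 0.05 s, during which the arm holds its last target. There are 200 camera calls.

## Working session

There is one attempt and no reset: what is moved stays moved. The work goes in short steps, Python scripts to look and compute and a tool call to move; the robot and the scene stay as the last step left them, time stands still between calls to the robot, and variables do not carry over. Pictures are saved under pics/ and viewed, at most 10 in all, crops included, and the job is handed in when it is done.

```bash
mkdir -p pics; ls; python3 - <<'E'
from plant import robot, cams, monitor, workorder
import cv2
for n in ("scene","side"):
    c=cams.read_camera(n); cv2.imwrite(f"pics/{n}0.png",c["image"][:,:,::-1])
s=monitor.read_state(); print(s["t"],s["tool_pos"],s["orientation"],s["opening"])
E
```

```text
pics
plant.py
0.1 [ 0.13662167 -0.58375544  0.23968511] [-3.11921470e+00 -3.60032038e-01  1.19724575e-04] 0.0928458682483166
```

View pics/scene0.png

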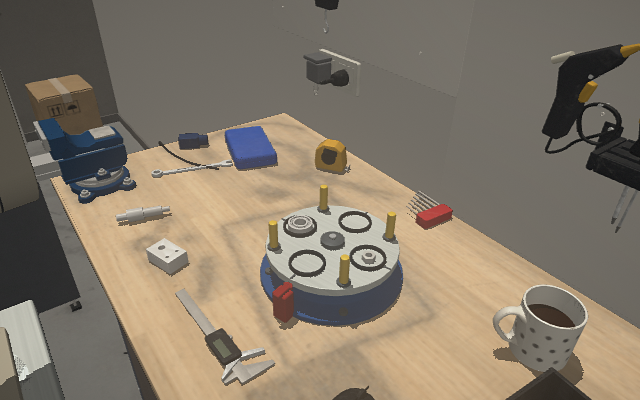

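View pics/side0.png

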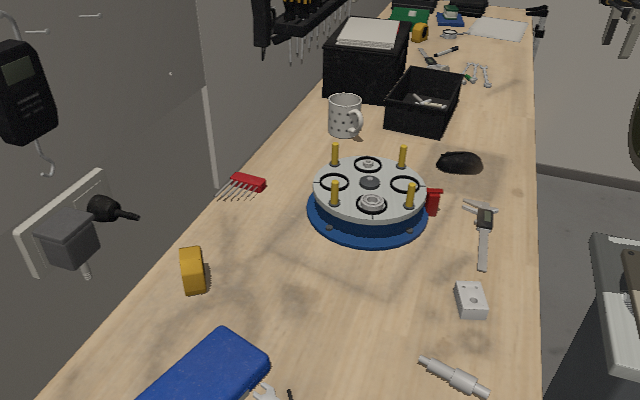

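The scene image shows the post tops at A (273,222), B (323,187), C (391,213) and D (344,256). The bearing is between A and B at about (300,225), the pointer is near A/D at (285,300), and the nut is at (368,258). In the side view A is (410,185), B (334,183), C (335,145) and D (403,147), with the bearing at (372,202). Going clockwise from the pointer reaches the bearing, so it is on the +y side and the plate must turn CCW (+).

```bash
cat > fit.py <<'E'
import numpy as np
from scipy.optimize import least_squares
from plant import robot, cams, monitor, workorder
C={n:cams.read_camera(n) for n in("scene","side")}
def proj(n,X):
    c=C[n];p=np.asarray(X)@np.array(c["R"]).T+c["t"];return np.c_[c["fx"]*p[:,0]/p[:,2]+c["cx"],c["fy"]*p[:,1]/p[:,2]+c["cy"]]
def b2w(p,x,y,z): 
    c,s=np.cos(p[2]),np.sin(p[2]);return np.array([p[0]+c*x-s*y,p[1]+s*x+c*y,z])
E
python3 - <<'E'
from fit import *
uv={"scene":[(273,222),(323,187),(391,213),(344,256)],"side":[(410,185),(334,183),(335,145),(403,147)]}
a=np.radians([135,45,315,225])
def posts(p): return np.array([b2w(p,.096*np.cos(t),.096*np.sin(t),.114) for t in a])
f=lambda p:np.concatenate([(proj(n,posts(p))-uv[n]).ravel() for n in uv])
r=min((least_squares(f,[.4,-.3,y]) for y in range(-3,4)),key=lambda r:r.cost)
p=r.x;print(p,r.cost,r.fun.round(1));print(posts(p).round(3))
for nm,x,y,z in(("ptr",-.128,0,.057),("bear",0,.068,.076),("nut",0,-.068,.074)):
  w=b2w(p,x,y,z);print(nm,w.round(3),proj("scene",[w]).round(),proj("side",[w]).round())
s=monitor.read_state();from scipy.spatial.transform import Rotation as R
print(s["tool_pos"],R.from_rotvec(s["orientation"]).as_matrix().round(3))
E
```

```text
[ 0.57869879 -0.06347968 -5.98195888] 8.235568930252409 [-1.1 -0.8 -0.  -1.7 -0.4 -0.4 -0.4 -0.3  1.2 -1.  -0.2 -1.7 -0.6 -1.9
 -0.1 -1.5]
[[ 0.494 -0.019  0.114]
 [ 0.623  0.021  0.114]
 [ 0.664 -0.108  0.114]
 [ 0.534 -0.148  0.114]]
ptr [ 0.456 -0.101  0.057] [[281. 288.]] [[434. 190.]]
bear [0.559 0.001 0.076] [[299. 221.]] [[371. 200.]]
nut [ 0.599 -0.128  0.074] [[367. 253.]] [[367. 162.]]
[ 0.13664694 -0.58388271  0.23995273] [[ 0.974  0.228 -0.   ]
 [ 0.228 -0.974  0.001]
 [ 0.    -0.001 -1.   ]]
```

```bash
python3 - <<'E'
from fit import *
import cv2
def ray(n,u,v,z):
    c=C[n];Rm=np.array(c["R"]);o=-Rm.T@c["t"];d=Rm.T@np.array([(u-c["cx"])/c["fx"],(v-c["cy"])/c["fy"],1]);return (o+d*(z-o[2])/d[2]).round(3)
for k,u,v in(("mug base",345,136),("mug top at .1",345,100),("bin front L",386,117),("bin front R",430,135),("bin back R",462,98),("box base L",325,92),("box baseR",402,101),("mouse",460,172)):
  print(k,ray("side",u,v,.1 if "top" in k else 0))
for k,u,v in (("box top corner far",400,18),("boxtop near",403,47)): 
  print(k,[ray("side",u,v,z) for z in(.1,.15,.2)])
print(ray("scene",540,365,0))
cv2.imwrite("pics/wrist0.png",cams.read_camera("wrist")["image"][:,:,::-1])
E
```

```text
mug base [ 0.707 -0.347  0.   ]
mug top at .1 [ 0.71 -0.34  0.1 ]
bin front L [ 0.634 -0.49   0.   ]
bin front R [ 0.506 -0.431  0.   ]
bin back R [ 0.452 -0.694  0.   ]
box base L [ 0.839 -0.584  0.   ]
box baseR [ 0.613 -0.608  0.   ]
mouse [ 0.415 -0.28   0.   ]
box top corner far [array([ 0.725, -1.071,  0.1  ]), array([ 0.695, -0.89 ,  0.15 ]), array([ 0.664, -0.709,  0.2  ])]
boxtop near [array([ 0.655, -0.77 ,  0.1  ]), array([ 0.632, -0.619,  0.15 ]), array([ 0.608, -0.469,  0.2  ])]
[ 0.701 -0.387  0.   ]
```

View pics/wrist0.png

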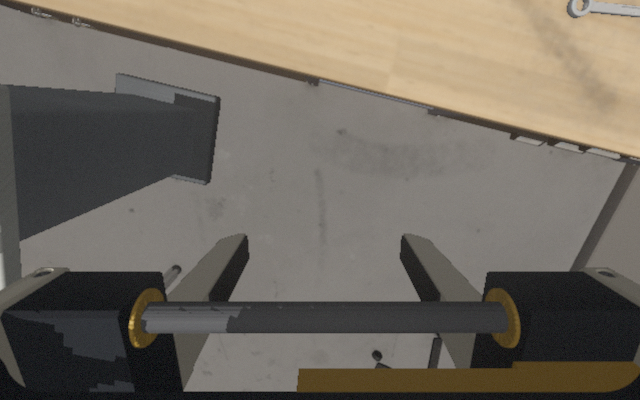

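The wrist view shows only the floor and the bench edge, with the open fingers clear. The boxes and mug stand clear of a path at z = 0.24. I'll push post C with closed fingers, moving in world +y along x ≈ 0.672.

The rows are not in the units I measure in: shifts go in shares of 50 mm and turns go in shares of 2 rad. I convert before sending: 0.044 m is 0.88, -0.0204 m is -0.408, -0.149 rad / 2 = -0.0745.

creep_tool([
  {"jaw":0, "trans":[0.88, -0.408, 0]},
  {"jaw":0, "trans":[0.88, -0.408, 0]},
  {"jaw":0, "trans":[0.88, -0.408, 0]},
  {"jaw":0, "trans":[0.88, -0.408, 0]},
  {"jaw":0, "trans":[0.88, -0.408, 0]},
  {"jaw":0, "trans":[0.88, -0.408, 0]},
  {"jaw":0, "trans":[0.88, -0.408, 0]},
  {"jaw":0, "trans":[0.88, -0.408, 0]},
  {"jaw":0, "trans":[0.88, -0.408, 0]},
  {"jaw":0, "trans":[0.88, -0.408, 0]},
  {"jaw":0, "trans":[0.88, -0.408, 0]},
  {"jaw":0, "trans":[0.88, -0.408, 0]},
  {"jaw":0, "trans":[0.88, -0.408, 0]},
  {"jaw":0, "trans":[0.88, -0.408, 0]},
  {"jaw":0, "yaw":-0.0745},
  {"jaw":0, "yaw":-0.0745},
  {"jaw":0, "yaw":-0.0745},
  {"jaw":0, "yaw":-0.0745},
  {"jaw":0, "yaw":-0.0745},
  {"jaw":0, "yaw":-0.0745},
], grip_force=20)

```text
t: 2.35
tool_pos: [0.6715, -0.1658, 0.2405]
orientation: [-2.653, -1.682, 0.0]
force: [-0.7, 1.6, -0.7]
opening: 0.0002
gripper_force: 0.0
```

creep_tool([
  {"jaw":0, "yaw":-0.0745},
  {"jaw":0, "yaw":-0.0745},
  {"jaw":0, "yaw":-0.0745},
  {"jaw":0},
])

```text
t: 2.75
tool_pos: [0.6714, -0.1658, 0.2405]
orientation: [-2.218, -2.224, 0.0]
force: [-1.0, -0.0, -0.2]
opening: 0.0003
gripper_force: 0.0
```

```bash
cat > st.py <<'E'
from fit import *
from scipy.spatial.transform import Rotation as R
s=monitor.read_state();M=R.from_rotvec(s["orientation"]).as_matrix()
print(s["t"],s["tool_pos"],s["force"],s["opening"],M.round(3)); print("to C start, tool axes",M.T@(np.array([.672,-.165,.110])-s["tool_pos"]))
E
python3 st.py
```

```text
2.85 [ 0.67141073 -0.16582357  0.24054613] [-0.20114225 -0.27469108  0.56452116] 0.0006004213279804992 [[ 0.005  1.    -0.   ]
 [ 1.    -0.005  0.   ]
 [ 0.    -0.    -1.   ]]
to C start, tool axes [0.00082143 0.00060397 0.13054608]
```

Converted, 0.04 m is 0.8, 0.03 m is 0.6.

creep_tool([
  {"jaw":0, "trans":[0, 0, 0.8]},
  {"jaw":0, "trans":[0, 0, 0.8]},
  {"jaw":0, "trans":[0, 0, 0.6]},
  {"jaw":0, "trans":[0, 0, 0.41]},
  {"jaw":0, "trans":[0.24, 0, 0]},
  {"jaw":0, "trans":[0.24, 0, 0]},
  {"jaw":0},
])

```text
t: 3.55
tool_pos: [0.6728, -0.1398, 0.1125]
orientation: [2.219, 2.221, 0.003]
force: [0.3, 0.9, 0.8]
opening: 0.0006
gripper_force: 0.0
```

```bash
python3 - <<'E'
from fit import *
import cv2
a=[C[n]["image"][120:320,220:540] if n=="scene" else C[n]["image"][80:280,220:540] for n in C]
cv2.imwrite("pics/c1.png",cv2.resize(np.vstack(a),None,fx=1.5,fy=1.5)[:,:,::-1])
E
```

```text
(no output)
```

View pics/c1.png

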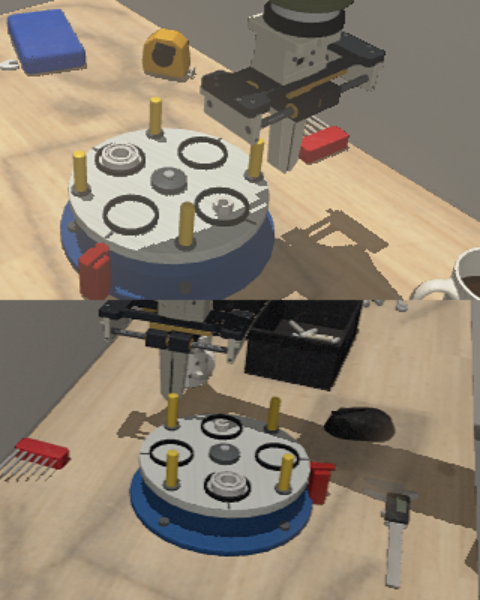

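The closed fingers sit just behind post C (side crop ~(172,375)), in line with it and clear of everything else. Now for the push.

Converted, 0.008 m is 0.16.

creep_tool([
  {"jaw":0, "trans":[0.16, 0, 0]},
  {"jaw":0, "trans":[0.16, 0, 0]},
  {"jaw":0, "trans":[0.16, 0, 0]},
  {"jaw":0, "trans":[0.16, 0, 0]},
  {"jaw":0, "trans":[0.16, 0, 0]},
  {"jaw":0, "trans":[0.16, 0, 0]},
])

```text
t: 4.25
tool_pos: [0.6728, -0.0947, 0.1114]
orientation: [2.219, 2.218, 0.001]
force: [6.2, -6.1, -0.3]
opening: 0.0009
gripper_force: 3.5
```

creep_tool([
  {"jaw":0, "trans":[0.16, 0, 0]},
  {"jaw":0, "trans":[0.16, 0, 0]},
  {"jaw":0, "trans":[0.16, 0, 0]},
  {"jaw":0, "trans":[0.16, 0, 0]},
])

```text
t: 4.65
tool_pos: [0.6724, -0.0621, 0.1113]
orientation: [2.22, 2.219, 0.001]
force: [-0.9, -3.6, 3.2]
opening: 0.0006
gripper_force: 1.8
```

```bash
python3 - <<'E'
from fit import *
import cv2
a=[C[n]["image"][120:320,220:540] if n=="scene" else C[n]["image"][80:280,220:540] for n in C]
cv2.imwrite("pics/c2.png",cv2.resize(np.vstack(a),None,fx=1.5,fy=1.5)[:,:,::-1])
E
```

```text
(no output)
```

View pics/c2.png

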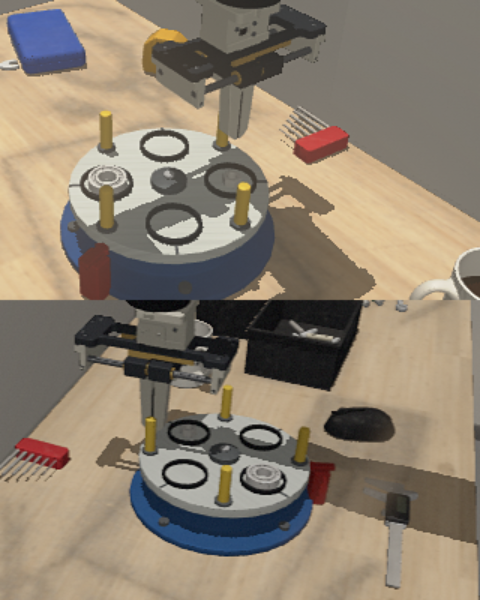

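The plate has turned about 40°, and both parts are still in their nests. I'll keep pushing gently past 45°, then wait.

Converted, 0.006 m is 0.12.

creep_tool([
  {"jaw":0, "trans":[0.12, 0, 0]},
  {"jaw":0, "trans":[0.12, 0, 0]},
  {"jaw":0, "trans":[0.12, 0, 0]},
  {"jaw":0},
  {"jaw":0},
  {"jaw":0},
  {"jaw":0},
  {"jaw":0},
  {"jaw":0},
  {"jaw":0},
  {"jaw":0},
  {"jaw":0},
  {"jaw":0},
])

```text
t: 6.05
tool_pos: [0.6714, -0.0438, 0.1102]
orientation: [-2.221, -2.221, 0.0]
force: [0.2, 0.0, -0.1]
opening: 0.0005
gripper_force: 0.0
```

```bash
python3 - <<'E'
from fit import *
import cv2
a=[C[n]["image"][120:320,220:540] if n=="scene" else C[n]["image"][80:280,220:540] for n in C]
cv2.imwrite("pics/c3.png",cv2.resize(np.vstack(a),None,fx=1.5,fy=1.5)[:,:,::-1])
E
```

```text
(no output)
```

View pics/c3.png

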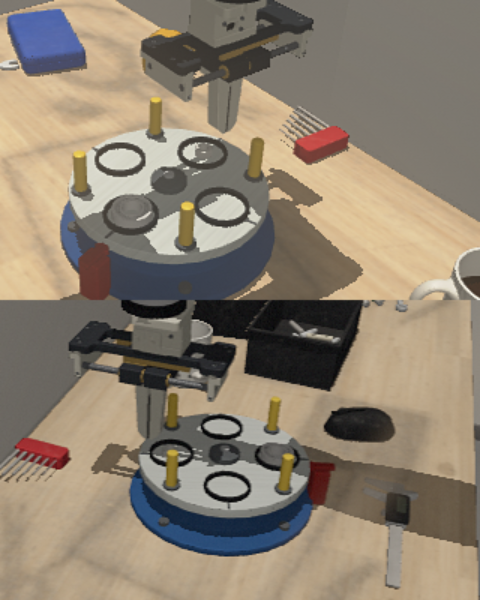

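The plate has settled in its next catch. The bearing is in the nest at the pointer (scene crop (130,212)) and the nut is in the far nest. I'll lift straight up, then check that nothing has moved.

Converted, -0.04 m is -0.8, -0.03 m is -0.6.

creep_tool([
  {"jaw":0, "trans":[0, 0, -0.4]},
  {"jaw":0, "trans":[0, 0, -0.8]},
  {"jaw":0, "trans":[0, 0, -0.8]},
  {"jaw":0, "trans":[0, 0, -0.6]},
  {"jaw":0},
  {"jaw":0},
  {"jaw":0},
  {"jaw":0},
  {"jaw":0},
])

```text
t: 7.05
tool_pos: [0.6707, -0.0437, 0.2384]
orientation: [-2.22, -2.22, 0.003]
force: [-0.3, 0.9, -0.4]
opening: 0.0008
gripper_force: 0.0
```

```bash
python3 - <<'E'
from fit import *
import cv2,time
c2=cams.read_camera("scene")["image"]
print("motion",np.abs(c2[200:320,255:405].astype(int)-C["scene"]["image"][200:320,255:405]).mean())
a=[C[n]["image"][120:320,220:540] if n=="scene" else C[n]["image"][80:280,220:540] for n in C]
cv2.imwrite("pics/c4.png",cv2.resize(np.vstack(a),None,fx=1.5,fy=1.5)[:,:,::-1])
E
```

```text
motion 0.6303333333333333
```

View pics/c4.png

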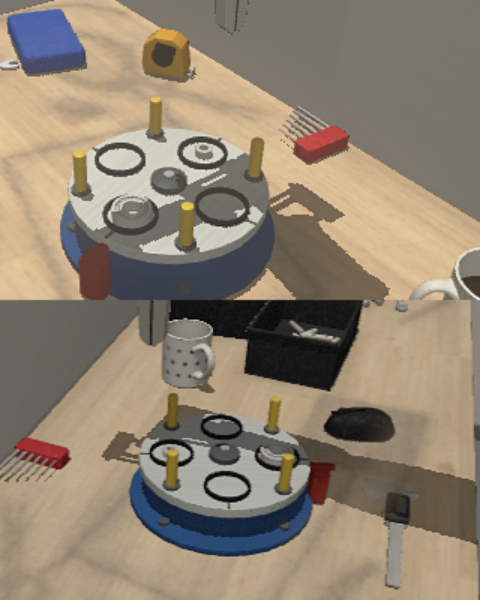

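The bearing lies in the pointer nest (130,210) and the nut in the far nest (203,150). The plate is still and the gripper is clear.

```bash
python3 -c "
from plant import robot, cams, monitor, workorder
print(workorder.close_job())"
```

```text
the job is handed in; nothing more can be done
None
```

I turned the index table one catch counter-clockwise and handed the job in: the bearing is in its nest at the red pointer, the nut is in the nest opposite, the plate is still and the arm is clear; the hand-in returned no verdict.

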